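Slide the breaker tray onto the test station

TASK

Slide the tray of breakers off the bench, over the raised edge and up onto the test station's plate, and on between the guides until it is fully home against the blue stop with its red switch pressed in. Use the hoop to ease the front over the edge while the back end keeps sliding (the tray is not carried through the air), never ram or press hard on the station, and leave every breaker standing and everything else on the bench where it is; then let go.

Things in the scene. Friction and masses are not known exactly. Their poses are not given: they have to be found in the camera images.
- hoop (a point): middle of the hoop's top bar, where the tray is held. The hoop is a round steel bar, 12 mm thick, that stands over the tray's leading (front) end; its top bar runs across the tray (along this point's y), 104 mm long between its uprights, and its centre is 100 mm above the tray's underside and 6 mm behind the tray's front face. Its x points forward along the tray (the way it is to slide), z up. Held by the round bar the tray can pivot nose-up or nose-down
- tray: open grey sheet-metal tray, 200 mm long (x, forward) by 140 mm wide (y), walls 30 mm high and 3 mm thick, flat underside, about 0.8 kg with three breakers. Origin: centre of the underside. The centre of mass is near the middle, so lifting the hoop raises the front while the back end stays down
- lead (a point): middle of the lower front edge of the tray
- tail (a point): middle of the lower back edge of the tray
- station: the test station, fixed: a white plate 360 mm long (x), 260 mm wide (y), 9 mm thick, lying on the bench: its entry edge, marked by a yellow line, is a 9 mm step up. Origin: on the bench under the middle of that edge; x points into the station, along the slide. The plate and its guides are firm and will not give
- edge (a point): middle of the top of the entry edge (the step), 9 mm above the bench; x points into the station, z up
- guides (a point): on the plate midway between the two aluminium guides, where their parallel part begins, 60 mm in from the edge. They stand 20 mm above the plate, 150 mm apart inside (5 mm free on each side of the tray), and run on for 220 mm; before them mouths 50 mm long flare to about 175 mm
- slot (a point): start of the stop's slot, on the plate, 245 mm in from the edge. The blue stop, a block 70 mm wide and 34 mm high with a black clamp knob up to 50 mm above the plate, is clamped with its face anywhere from here to 50 mm further in (differs each time; not given: find it by feel or sight). It stands firm against any push within the force allowed
- switch (a joint): red round switch plunger in the middle of the stop's face, 14 mm above the plate: 0 = fully out (stands 5 mm proud of the face), 0.005 = pressed flush, which is when the tray's front touches the stop; in metres; a light spring, 0.6 N to 1.2 N, too weak to push the tray back
- mcb_a: narrow white breaker standing in the tray, toggle up: 18 mm (x) by 85 mm, 73 mm high. Origin: centre of its foot, z up
- rcd: wide white breaker with blue toggle standing in the tray, 36 by 85 mm, 73 mm high. Origin: centre of its foot, z up
- mcb_b: narrow white breaker standing in the tray nearest the hoop, 18 by 85 mm, 73 mm high. Origin: centre of its foot, z up. Its middle is about 78 mm behind the hoop bar
- screwdriver: red-handled screwdriver, 180 mm, lying on the station's plate outside the guides; to be left alone
- flush_box: round black wall box, 68 mm wide, 46 mm high, on the bench; to be left alone
- multimeter: yellow multimeter 150 by 78 mm, to be left alone
- junction_box: white square box 85 mm, to be left alone
- spool: blue spool 76 mm wide, to be left alone
- red_socket: red round socket 72 mm wide, to be left alone
Things that resemble listed ones, but are neither listed nor needed, are in the scene too. What is shaped like the tray but pink or yellow is not meant.

How it is judged:
On the way:
1. the front of the tray is over the step and its back end is still outside (x of lead in the frame of edge above 0.02 m and x of tail in the frame of edge below 0 m), for 0.1 s.
At the end, for the whole second after the job is handed in: The tray lies flat on the station's plate between the guides (both ends within 3 mm of the plate, in line within 0.08 rad), against the stop with the switch pressed in at least 3 mm of its 5 mm, all three breakers standing upright in it, let go and at rest (value of joint switch above 0.003 m and x of tail in the frame of edge above 0.03 m and z of lead in the frame of edge between -0.003 and 0.003 m and z of tail in the frame of edge below 0.003 m and angle between tray's own z axis and vertical below 0.03 rad and angle between the x axis of tray and the x axis of station, either way round below 0.08 rad and angle between each of mcb_a, rcd, mcb_b's own z axis and vertical below 0.06 rad and linear speed of tray below 0.01 m/s and contact force between tray and the arm below 0.1 N and contact force between tray and the fingers below 0.1 N and horizontal distance between each of mcb_a, rcd, mcb_b and tray below 0.1 m); the robot touches nothing.
It fails at once if the tray is rammed, jammed or pressed hard on the test station (more than 30 N) (contact force between tray and station above 30 N).
It fails at once if the tray is carried or tipped up on its nose: its back end is raised more than 25 mm above the bench (height (world z) of tail above 0.025 m).
It fails at once if the tray is tipped by more than 0.25 rad (angle between tray's own z axis and vertical above 0.25 rad).
It fails at once if a breaker tips over (angle between any of mcb_a, rcd, mcb_b's own z axis and vertical above 0.4 rad).
It fails at once if a bystander is moved by more than 20 mm (distance of any of screwdriver, flush_box, multimeter, junction_box, spool, red_socket from where it was at the start of the episode above 0.02 m).
It also fails if it takes over 61 s, if anything falls off the work surface, if the arm or the gripper's body presses on something with over 40 N, if the wrist force passes 120 N, or if a joint passes its speed limit or range.

ROBOT

A 7-joint arm with a two-finger parallel gripper is mounted at the origin on the work surface. World frame = base frame: x ahead of the robot, y to its left, z up, the work surface at z = 0. Lengths are in m, angles in rad, forces in N, time in s.
With the tool pointing down it reaches from about 0.4 to 0.9 m from the base axis. Payload 5.5 kg.
Tool frame: the origin (TCP) lies midway between the tips of the shut fingers; the grasp point (between the pads) lies 19 mm behind it (manip.grip_depth is the distance from the TCP to the grasp point, in m); z points along the fingers, y is the line along which they close (so a half turn about z gives the same grasp; the last joint's range is limited). The gripper opens to 92 mm and grips with 3 to 60 N. Pads are 19 mm wide; open, the fingers measure 130 mm over their backs; the gripper's body (75 mm by 190 mm) begins 47 mm behind the grasp point.
Start: joints at [1.39, 0.501, -0.427, 1.55, 0.221, 1.138, -0.21], TCP at [0.279, -0.587, 0.227] pointing down, gripper open.
Joint ranges: [-2.88, 2.88], [-0.31, 2.03], [-1.54, 1.56], [0.2, 2.42], [-1.41, 4.55], [0.19, 2.02], [-2.57, 2.57]. Speed limits (rad/s): [2.57, 2.57, 3.14, 3.14, 3.14, 3.14, 3.14].

INTERFACE

Orientations are given as a unit quaternion [x, y, z, w].
In Python, from bench import manip, effector, viewer gives the robot as it stands. Calls block until the motion is done:
- manip.move_pose(position, orientation): joint-space move of the TCP to a pose.
- manip.servo_line(position, ori=None, vel=0.15): straight line of the TCP; ori=None keeps the orientation; vel is the mean speed in m/s.
- manip.movej(angles): joint-space move.
- effector.open_jaws() and effector.close(f_grip=None): open the fingers fully, or close them until they stop; f_grip is the grip in N (None keeps the last).
- manip.sleep(seconds).
- manip.solve_ik(position, orientation): joint angles nearest the present ones, or None.
- viewer.get_image(name): name is "side" or "top" or "wrist"; returns the picture (480x640x3 uint8, red, green, blue); there is no depth.
- viewer.get_calibration(name): a dict with "vfov" (degrees; the focal length in pixels is half the picture's height over the tangent of half this angle, whatever the lens; pixels are square), "cx", "cy" (the principal point, pixels), "dist_coeffs" ([k1, k2, p1, p2, k3] as OpenCV has them; the pictures are not rectified), "eye" and "attitude" of the camera in the world. Camera axes: x right, y down, z forward; pixel columns grow to the right and rows downward; lengths in m; the calibration is good to about 2 mm. A picture is of the moment at which its call begins: read the wrist's pose just before it. get_calibration takes no time and is no camera call; for the wrist camera it gives the pose at the moment of the call.
A pose or a line that the arm cannot do raises manip.PlanningError and nothing moves.
- manip.hand_in(): hands the job in; it is judged then, once.
Readings, each from a call of its own:
- manip.current_clock(): time.
- manip.current_q(): joint angles.
- manip.current_joint_velocities(): joint speeds.
- manip.current_tau(): joint torques, N m.
- manip.current_tool_pos(): TCP position.
- manip.current_tcp_rot(): TCP orientation.
- manip.current_force(): force on the tool from outside, world axes, zero at the start.
- manip.current_wrist_torque(): the same for the moment, N m.
- manip.current_finger_gap(): finger opening in m.
- manip.current_gripper_force(): force on a finger pad.
Only numpy, scipy, OpenCV 4.12 (cv2) and the standard library are available. Lean on these libraries where they do the work, as an engineer would, in place of code of your own. Each camera call takes 0.05 s, during which the arm holds its last target. There are 200 camera calls.

## Working session

There is one attempt and no reset: what is moved stays moved. The work goes in short steps, each a Python script; the robot and the scene stay as the last script left them, time stands still between calls to the robot, and variables do not carry over. Pictures are saved under pics/ and viewed, at most 13 in all, crops included, and the job is handed in when it is done.

```bash
ls; mkdir -p pics; python3 - <<'E'
from bench import manip, effector, viewer
import cv2
for n in ("top","side"):
    cv2.imwrite(f"pics/{n}0.png",viewer.get_image(n)[:,:,::-1]); print(n,viewer.get_calibration(n))
print(manip.current_clock(),manip.current_tcp_rot(),manip.current_tool_pos(),manip.current_force())
E
```

```text
pics
top {'vfov': 46.876512977073645, 'cx': 323.3848717787596, 'cy': 240.77299356640424, 'dist_coeffs': array([-0.00149352,  0.        ,  0.        ,  0.        ,  0.        ]), 'eye': array([ 0.25177141, -0.0052547 ,  1.70601872]), 'attitude': array([ 0.70576855, -0.70389984,  0.05601263, -0.05725692])}
side {'vfov': 57.128849584137505, 'cx': 313.7167290947937, 'cy': 237.13085116948065, 'dist_coeffs': array([-0.04959443,  0.        ,  0.        ,  0.        ,  0.        ]), 'eye': array([0.39250153, 0.69038044, 0.91382706]), 'attitude': array([-0.07926847,  0.9353383 , -0.34359945,  0.0282524 ])}
0.1 [ 9.75473354e-01  2.20115848e-01 -1.76416704e-04 -8.46895577e-04] [ 0.27876377 -0.58651137  0.22577057] [ 0.47726454  0.36629935 -0.21166163]
```

View pics/top0.png

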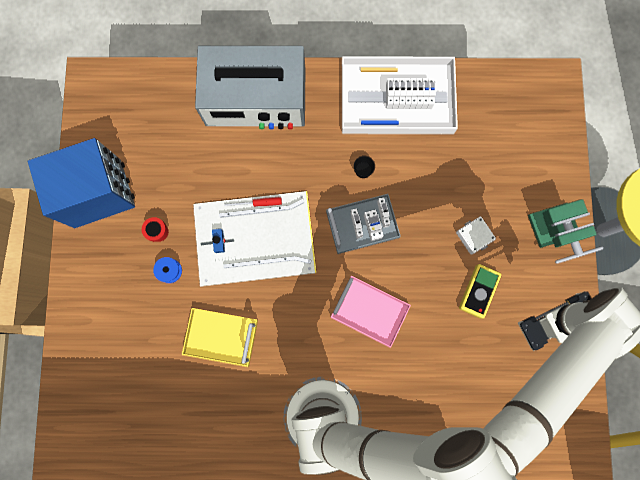

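View pics/side0.png

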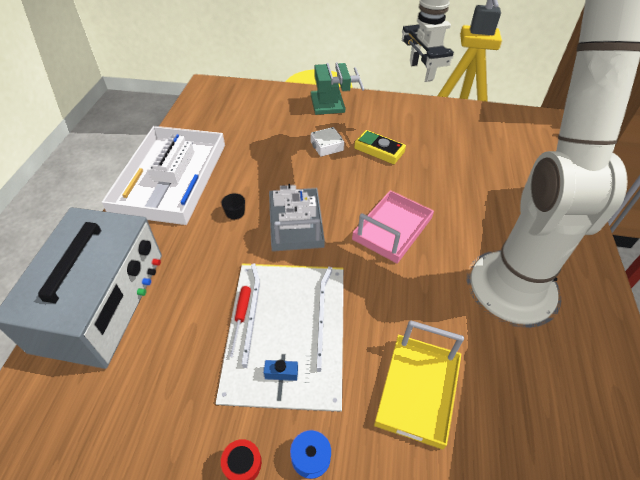

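The top view has the grey tray around (364,222) with its front (hoop) facing left. The station plate has corners near (194,204), (307,192), (315,272) and (201,285), and its yellow edge faces the tray. Next I'll take coarse positions and a closer wrist look.

```bash
cat > h.py <<'E'
from bench import manip, effector, viewer
import numpy as np, cv2
from scipy.spatial.transform import Rotation as R
def cam(n):
    c=viewer.get_calibration(n); f=240/np.tan(np.radians(c["vfov"]/2))
    return np.array([[f,0,c["cx"]],[0,f,c["cy"]],[0,0,1]]),c["dist_coeffs"],np.array(c["eye"]),R.from_quat(c["attitude"]).as_matrix()
def cast(px,z,C):
    K,d,e,A=C
    u=cv2.undistortPoints(np.array(px,float).reshape(-1,1,2),K,d).reshape(-1,2)
    r=np.c_[u,np.ones(len(u))]@A.T
    return e+r*((z-e[2])/r[:,2])[:,None]
def proj(P,C):
    K,d,e,A=C
    return cv2.projectPoints(np.array(P,float).reshape(-1,1,3),cv2.Rodrigues(A.T)[0],-A.T@e,K,d)[0].reshape(-1,2)
def quat(yaw,flip=0):  # tool z down, tool y along heading yaw (or opposite if flip)
    a=yaw+np.pi*flip; y=np.array([np.cos(a),np.sin(a),0]); z=np.array([0,0,-1.]); x=np.cross(y,z)
    return R.from_matrix(np.c_[x,y,z]).as_quat()
E
python3 - <<'E'
from h import *
C=cam("top")
P=cast([(194,204),(307,192),(315,272),(201,285)],.009,C); print(P.round(3))
T=cast([(330,210),(388,196),(399,236),(340,252)],.03,C); print(T.round(3))
for p in (P,T):
    d=(p[0]+p[3]-p[1]-p[2]); print(np.arctan2(d[1],d[0]))
e=(P[1]+P[2])/2; d=(P[0]+P[3]-P[1]-P[2]); yaw=np.arctan2(d[1],d[0])
q0=manip.current_q()
for f in (0,1):
  for z in (.36,.42,.3,.12):
    s=manip.solve_ik([e[0],e[1],z],quat(yaw,f)); print(f,z,None if s is None else np.round(s,2))
  for k in (0.2,-.15):print(f,k,manip.solve_ik([e[0]-.02,e[1]+k,.1],quat(yaw,f)))
w=cam("wrist"); t=R.from_quat(manip.current_tcp_rot()).as_matrix()
print("cam in tool",t.T@(w[2]-manip.current_tool_pos()),t.T@w[3],w[0][0,0])
E
```

```text
[[0.642 0.405 0.009]
 [0.682 0.05  0.009]
 [0.429 0.024 0.009]
 [0.388 0.373 0.009]]
[[ 0.619 -0.022  0.03 ]
 [ 0.664 -0.202  0.03 ]
 [ 0.538 -0.234  0.03 ]
 [ 0.488 -0.053  0.03 ]]
1.6846503272249815
1.8277627081643093
0 0.36 [ 0.83  0.47 -1.29  1.6   0.45  1.42  1.18]
0 0.42 [ 0.86  0.48 -1.39  1.49  0.47  1.56  1.17]
0 0.3 [ 0.82  0.54 -1.29  1.68  0.53  1.33  1.12]
0 0.12 [ 0.6   0.63 -0.95  1.87  0.62  0.97  1.05]
0 0.2 [ 0.04053875  0.6013104  -0.6664845   1.81110392  0.46618796  0.89164097
  0.84368072]
0 -0.15 [ 0.89547748  0.66639211 -0.97481468  1.90036817  0.68090841  0.94874104
  1.28017165]
1 0.36 [ 0.74  0.38 -1.11  1.6   0.34  1.38 -1.87]
1 0.42 [ 0.78  0.37 -1.18  1.5   0.34  1.51 -1.86]
1 0.3 [ 0.69  0.41 -1.04  1.69  0.37  1.26 -1.89]
1 0.12 [ 0.46  0.55 -0.74  1.87  0.46  0.91 -1.96]
1 0.2 [ 0.16480799  0.67002364 -0.85132973  1.80715751  0.61149412  0.95035405
 -2.4090516 ]
1 -0.15 [ 0.64296147  0.52499709 -0.61163912  1.90786728  0.39988999  0.83194669
 -1.63676678]
cam in tool [ 0.07959428 -0.00089824 -0.1585335 ] [[-1.34658224e-04 -9.55632857e-01 -2.94560393e-01]
 [ 9.99999629e-01  1.22081349e-04 -8.53214240e-04]
 [ 8.51319891e-04 -2.94560398e-01  9.55632485e-01]] 334.5901860954469
```

```bash
python3 - <<'E'
from h import *
manip.move_pose([.53,.05,.25],quat(1.685,0))
manip.sleep(.3)
C=cam("wrist"); im=viewer.get_image("wrist")[:,:,::-1]
np.savez("w1.npz",im=im,K=C[0],d=C[1],e=C[2],A=C[3])
cv2.imwrite("pics/w1.png",im); print(manip.current_clock(),C)
E
```

```text
2.8833 (array([[334.5901861 ,   0.        , 318.68042427],
       [  0.        , 334.5901861 , 242.26848063],
       [  0.        ,   0.        ,   1.        ]]), array([-0.0329473,  0.       ,  0.       ,  0.       ,  0.       ]), array([0.45005505, 0.04128527, 0.40848026]), array([[-1.13131692e-01,  9.49657302e-01,  2.92151037e-01],
       [ 9.93579716e-01,  1.07907481e-01,  3.39900442e-02],
       [ 7.53611043e-04,  2.94120696e-01, -9.55767989e-01]]))
```

View pics/w1.png

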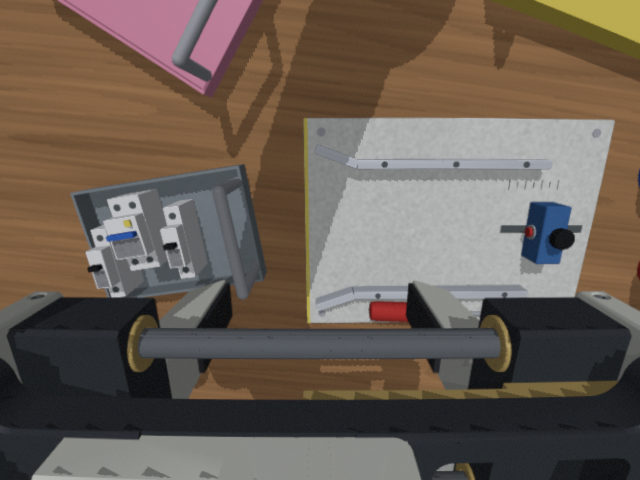

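Wrist picture: the tray spans (75..265,165..300) and its hoop bar runs from about (220,188) to (243,295). The plate corners are (304,119), (614,121) and (307,322). The stop face with its red switch is at (530,232). I'll enlarge both regions to get exact pixels.

```bash
python3 - <<'E'
import cv2,numpy as np
im=np.load("w1.npz")["im"]
a=cv2.resize(im[155:310,65:275],None,fx=3.8,fy=3.8,interpolation=cv2.INTER_CUBIC)
cv2.imwrite("pics/c1.png",a)
b=cv2.resize(im[110:330,298:618],None,fx=2.5,fy=2.5,interpolation=cv2.INTER_CUBIC)
cv2.imwrite("pics/c2.png",b)
E
```

```text
(no output)
```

View pics/c1.png

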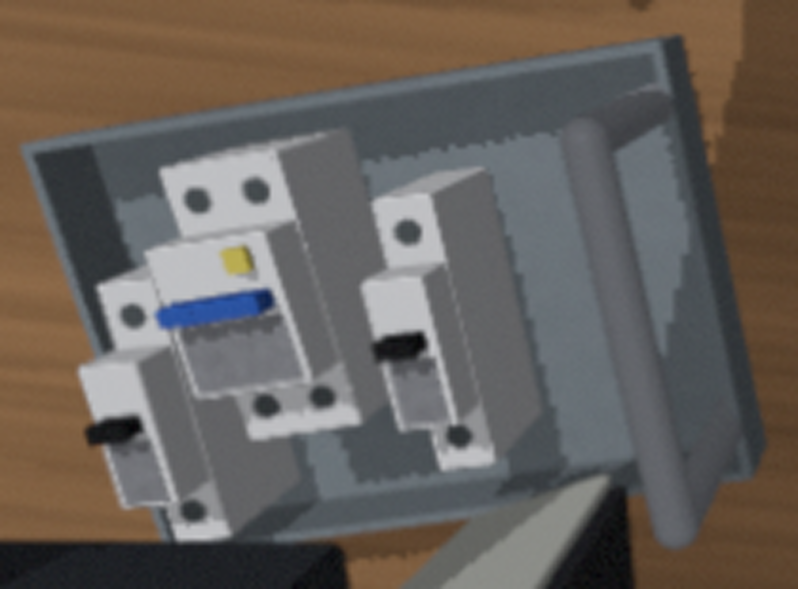

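View pics/c2.png

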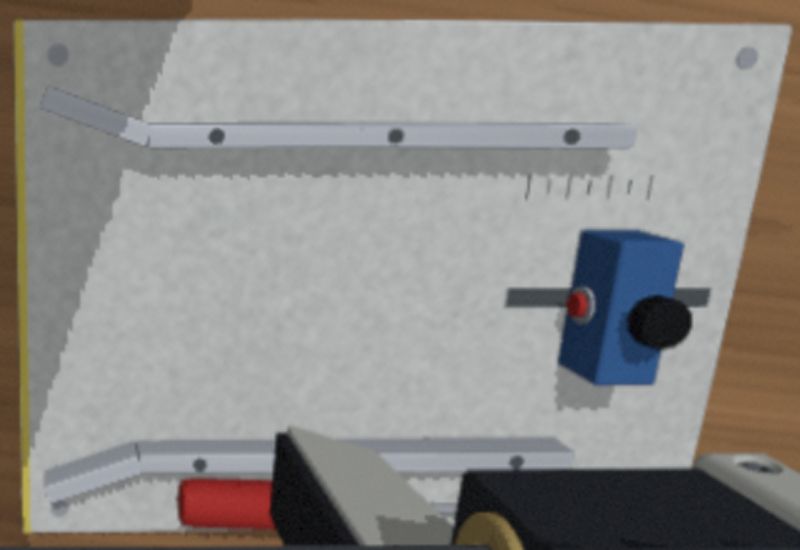

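Crop 1 shows the bar axis running from (585,118) to (678,548), and the long rim from (25,150) to (665,42). Crop 2 shows plate corners at (14,20), (791,25) and (28,532), guide inner edges at y≈148 and ≈440 (base), and the stop face base at x≈560..580.

```bash
python3 - <<'E'
from h import *
D=np.load("w1.npz"); C=(D["K"],D["d"],D["e"],D["A"])
c1=lambda p:(np.array(p,float)+.5)/3.8-.5+[65,155]
c2=lambda p:(np.array(p,float)+.5)/2.5-.5+[298,110]
ang=lambda a,b:np.arctan2(*(b-a)[[1,0]])
pr=lambda n,v:print(n,np.round(v,4).tolist())
B=cast(c1([(585,118),(678,548)]),.1,C); pr("bar",B); print(np.linalg.norm(B[1]-B[0]),"perp yaw",ang(B[0],B[1])+np.pi/2)
B2=cast(c1([(588,150),(673,500)]),.1,C); print("perp yaw",ang(B2[0],B2[1])+np.pi/2)
r=cast(c1([(25,150),(665,42)]),.03,C); pr("rim",r); print(np.linalg.norm(r[1]-r[0]),ang(*r))
P=cast(c2([(14,20),(791,25),(28,532)]),.009,C); pr("plate",P); print(np.linalg.norm(P[1]-P[0]),np.linalg.norm(P[2]-P[0]),ang(P[0],P[1]),ang(P[0],P[2])+np.pi/2)
gu=cast(c2([(150,148),(632,148)]),.029,C); gl=cast(c2([(140,456),(270,456)]),.029,C); gb=cast(c2([(140,441),(270,441)]),.009,C)
yaw=ang(P[0],P[1])
yaw=np.mean([yaw,ang(P[0],P[2])+np.pi/2]) if 1 else yaw
X=np.array([np.cos(yaw),np.sin(yaw),0]);Y=np.array([-X[1],X[0],0])
e=(P[0]+P[2])/2
for n,v in (("P",P),("gu",gu),("gl",gl),("gb",gb),("bar",B),("rim",r)):
    pr(n+" in edge",np.c_[(v-e)@X,(v-e)@Y])
s=cast(c2([(566,305)]),.023,C); f=cast(c2([(598,383),(558,365)]),.043,C)
pr("switch tip",[(s-e)@X,(s-e)@Y]); 
s=cast(c2([(558,365)]),.009,C); pr("stop base corner",[(s-e)@X,(s-e)@Y]); print("yaw",yaw,"edge",e)
E
```

```text
bar [[0.5006, -0.0454, 0.1], [0.6131, -0.0176, 0.1]]
0.11583613470001118 perp yaw 1.8135898491834077
perp yaw 1.8389319637529564
rim [[0.5402, -0.2356, 0.03], [0.4873, -0.0424, 0.03]]
0.20030786319571414 1.8378844516202073
plate [[0.4284, 0.0217, 0.009], [0.3862, 0.3783, 0.009], [0.6864, 0.0552, 0.009]]
0.3590471330950571 0.26017105046349676 1.6885580975088734 1.6998997169959968
P in edge [[-0.0007, 0.1301], [0.3583, 0.128], [0.0007, -0.1301]]
gu in edge [[0.0595, 0.0744], [0.2783, 0.0735]]
gl in edge [[0.0581, -0.076], [0.1231, -0.0768]]
gb in edge [[0.0601, -0.077], [0.1281, -0.0778]]
bar in edge [[-0.0762, 0.0666], [-0.0625, -0.0484]]
rim in edge [[-0.2699, 0.0508], [-0.0716, 0.0795]]
switch tip [[0.2637], [-0.0016]]
stop base corner [[0.274], [-0.0374]]
yaw 1.6942289072524352 edge [0.55737686 0.03844533 0.009     ]
```

```bash
python3 - <<'E'
from h import *
p=np.array([.5569,-.0315]); q=quat(1.836)
manip.move_pose([*p,.17],q)
manip.servo_line([*p,.081],vel=.1)
print(manip.current_force(),manip.current_tool_pos())
effector.close(f_grip=35)
f0=manip.current_force(); print(f0,manip.current_finger_gap(),manip.current_gripper_force(),manip.current_tool_pos(),manip.current_clock())
manip.servo_line([*p,.102],vel=.04); manip.sleep(.2)
print(manip.current_force(),manip.current_tool_pos(),manip.current_clock())
C=cam("wrist"); im=viewer.get_image("wrist")[:,:,::-1]; cv2.imwrite("pics/w2.png",im)
E
```

```text
[-0.53986247  0.26571921 -0.67473851] [ 0.55743945 -0.03129042  0.08154142]
[-0.71616092 -1.47221927  0.33478132] 0.010830451562430432 34.9992173910141 [ 0.55699923 -0.03192307  0.08100046] 5.7
[-0.24894613  3.2555382  -2.59280109] [ 0.55677868 -0.03063896  0.10199526] 6.575
```

View pics/w2.png

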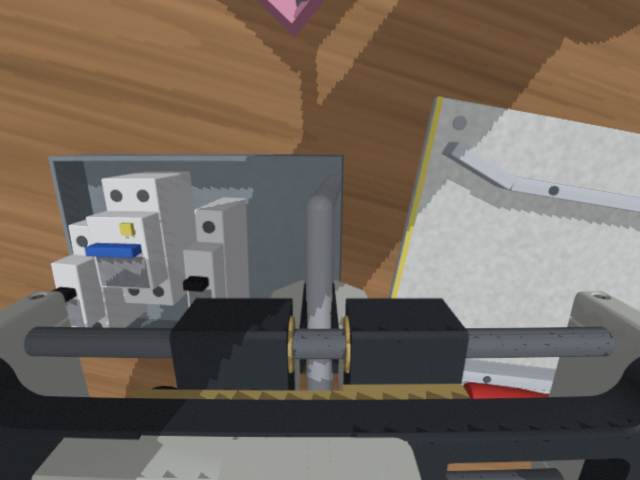

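The bar is gripped centrally and the tray rim (row 156) is level in the tool frame, so the yaw matches. Now I'll slide the tray forward and align it with the station.

```bash
cat >> h.py <<'E'
YAW=1.689; E0=np.array([.5574,.0384])
X=np.array([np.cos(YAW),np.sin(YAW)]); Y=np.array([-X[1],X[0]])
def go(s,lat,z,vel=.05,yaw=YAW):
    manip.servo_line([*(E0+s*X+lat*Y),z],ori=quat(yaw),vel=vel)
def st():
    p=np.array(manip.current_tool_pos()); f=np.array(manip.current_force()); d=p[:2]-E0
    return np.round([manip.current_clock(),d@X,d@Y,p[2],f[:2]@X,f[:2]@Y,f[2]],4).tolist()
E
python3 - <<'E'
from h import *
print(st())
go(-.02,0.003,.102,.04,1.75); print(st())
go(.02,0,.102,.04); manip.sleep(.2); print(st())
C=cam("wrist"); im=viewer.get_image("wrist")[:,:,::-1]; cv2.imwrite("pics/w3.png",im)
np.savez("w3.npz",im=im,K=C[0],d=C[1],e=C[2],A=C[3])
E
```

```text
[6.625, -0.0686, 0.0088, 0.102, 2.455, 0.2084, -4.0449]
[8.0167, -0.0198, 0.0029, 0.1021, 0.4288, -0.4086, -4.106]
[9.3667, 0.0204, -0.0002, 0.1022, 1.9217, -0.6893, -3.9318]
```

View pics/w3.png

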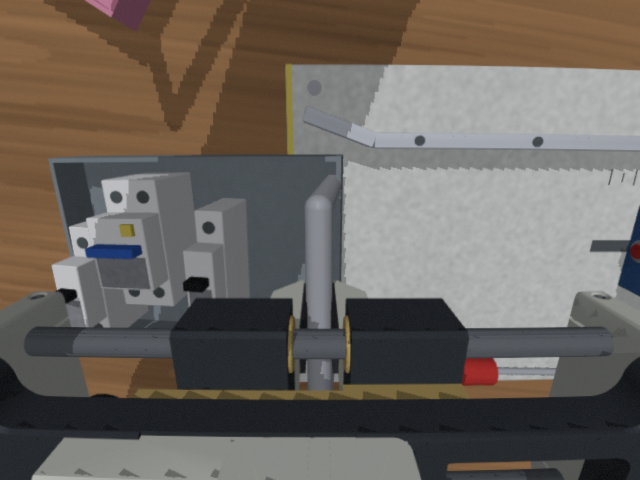

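Rim corners are at (342,155) and (51,158), and the left guide's inner edge runs at rows ≈148–150. I'll check the clearance numerically.

```bash
python3 - <<'E'
from h import *
D=np.load("w3.npz"); C=(D["K"],D["d"],D["e"],D["A"]); im=D["im"]
g=cv2.cvtColor(im,cv2.COLOR_BGR2GRAY).astype(int)
for c in (120,200,280,335,400,480,560,620): print(c,g[128:168,c].tolist())
ef=lambda p,z:[((cast([p],z,C)[0,:2]-E0)@a).round(4) for a in (X,Y)]
print("rim",ef((342,155),.05),ef((51,158),.031))
print("guide",ef((376,147),.029),ef((638,150),.029),"plate",ef((289,65),.009),ef((638,69),.009))
E
```

```text
120 [87, 87, 86, 91, 92, 97, 100, 101, 102, 102, 104, 102, 101, 102, 101, 101, 99, 99, 99, 98, 97, 96, 95, 94, 95, 98, 97, 91, 86, 98, 109, 110, 110, 107, 86, 77, 77, 77, 77, 77]
200 [101, 100, 102, 101, 102, 102, 101, 102, 101, 100, 101, 102, 101, 100, 100, 102, 102, 102, 100, 98, 98, 96, 98, 97, 99, 98, 85, 71, 66, 75, 78, 77, 78, 78, 79, 81, 79, 79, 79, 79]
280 [73, 75, 75, 72, 74, 72, 73, 74, 72, 73, 74, 73, 74, 76, 73, 73, 73, 73, 71, 74, 70, 74, 73, 72, 71, 73, 66, 63, 69, 77, 77, 79, 79, 78, 76, 79, 78, 78, 79, 79]
335 [127, 128, 129, 127, 115, 95, 100, 126, 133, 132, 132, 130, 130, 129, 130, 129, 131, 130, 129, 129, 126, 129, 126, 126, 128, 124, 95, 72, 98, 110, 112, 111, 110, 101, 84, 82, 81, 81, 80, 81]
400 [175, 176, 174, 174, 168, 169, 174, 173, 172, 171, 170, 169, 168, 166, 166, 165, 167, 166, 165, 138, 122, 126, 128, 129, 128, 127, 128, 126, 126, 127, 130, 131, 132, 135, 133, 133, 133, 131, 130, 131]
480 [170, 171, 172, 173, 174, 170, 172, 172, 171, 172, 169, 169, 167, 168, 166, 166, 165, 166, 166, 159, 127, 119, 129, 129, 131, 131, 131, 129, 128, 126, 127, 127, 125, 127, 130, 131, 128, 129, 128, 125]
560 [178, 176, 175, 174, 174, 175, 169, 167, 166, 167, 167, 167, 165, 163, 165, 164, 165, 164, 164, 165, 155, 126, 124, 134, 134, 132, 132, 133, 133, 131, 130, 129, 129, 130, 131, 133, 133, 133, 133, 138]
620 [173, 175, 175, 175, 176, 176, 175, 169, 164, 162, 162, 162, 161, 161, 160, 158, 160, 160, 160, 161, 160, 153, 122, 124, 133, 135, 132, 133, 132, 133, 134, 133, 134, 132, 131, 129, 131, 131, 131, 132]
rim [np.float64(0.0356), np.float64(0.0712)] [np.float64(-0.161), np.float64(0.0697)]
guide [np.float64(0.0597), np.float64(0.0755)] [np.float64(0.242), np.float64(0.0755)] plate [np.float64(0.0011), np.float64(0.1293)] [np.float64(0.2466), np.float64(0.1305)]
```

Clearance is about 4–5.5 mm on each side, with yaw error under 0.01 rad. Continuing over the edge, lowering progressively.

```bash
python3 - <<'E'
from h import *
for s,z,v in ((.055,.102,.05),(.095,.102,.05),(.115,.099,.04),(.135,.0955,.04),(.155,.093,.04),(.18,.0918,.04),(.205,.0912,.04),(.225,.0908,.03)):
    go(s,-.0003,z,v); r=st(); print(r)
    if np.hypot(r[4],r[5])>10 or abs(r[6])>14: print("STOP"); break
cv2.imwrite("pics/s4.png",viewer.get_image("side")[:,:,::-1])
E
```

```text
[10.2667, 0.056, -0.0006, 0.1024, 2.1941, 0.1587, -4.0656]
[11.2167, 0.0959, -0.0005, 0.1024, 2.152, 0.1328, -3.8169]
[11.875, 0.1157, -0.0002, 0.0992, 1.0133, 1.1978, -1.85]
[12.5333, 0.1362, -0.0002, 0.0958, -0.4128, 0.2869, -1.1692]
[13.1833, 0.1563, -0.0002, 0.0933, 0.0253, 0.601, -1.0246]
[13.9583, 0.1814, -0.0002, 0.0921, 1.6298, 0.387, -1.2243]
[14.7333, 0.2063, -0.0002, 0.0915, 1.8225, 0.4146, -2.1764]
[15.55, 0.2258, -0.0002, 0.091, 0.0725, 0.6621, -1.4073]
```

View pics/s4.png

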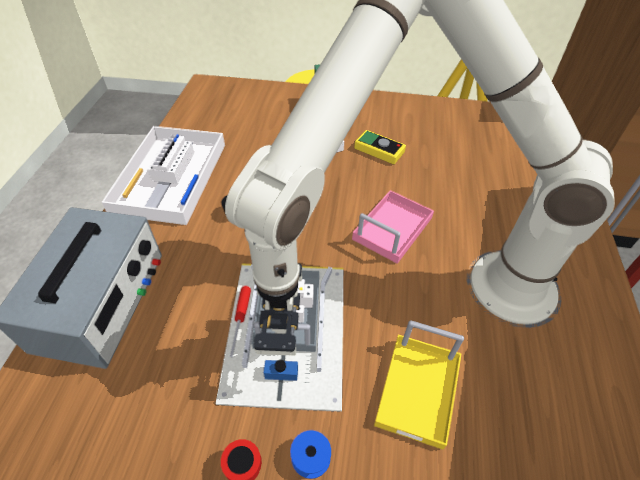

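The tray is between the guides, the breakers are standing and forces are small. Final approach by feel.

```bash
python3 - <<'E'
from h import *
go(.245,-.0003,.0900,.03); print(st())
go(.252,-.0003,.0898,.02); r=st(); print(r); b=r[4]
s=.252
while s<.285:
    s+=.0015; go(s,-.0003,.0898,.01); manip.sleep(.1); r=st(); print(r)
    if r[4]<-6 or abs(r[4]-b)>9: print("contact"); break
C=cam("wrist"); im=viewer.get_image("wrist")[:,:,::-1]; cv2.imwrite("pics/w5.png",im)
E
```

```text
[16.4167, 0.2451, -0.0007, 0.0903, -3.7005, -1.0074, 3.3561]
[16.9167, 0.2514, -0.0007, 0.0901, -6.404, -0.5895, 4.7337]
[17.3167, 0.2523, -0.0007, 0.0901, -6.8632, 0.528, 6.0274]
contact
```

View pics/w5.png

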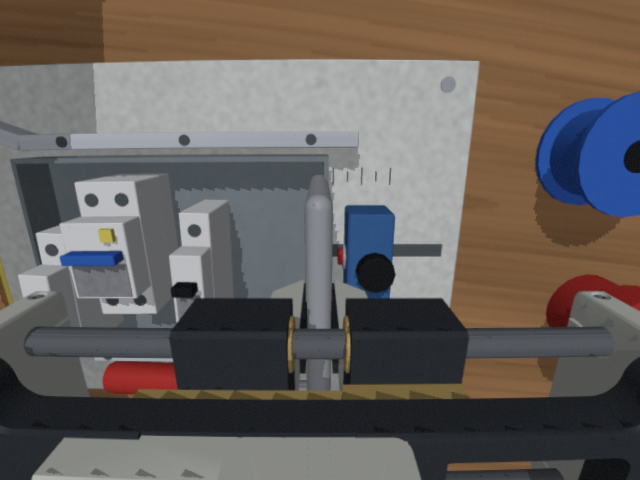

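The tray isn't home yet: the red switch (340,256) is still clear of the tray front (328). The reaction came from pressing down slightly, so I'll ease z and continue.

```bash
python3 - <<'E'
from h import *
go(.253,-.0003,.0905,.01); manip.sleep(.1); r=st(); print(r)
s=.2535
while s<.285:
    s+=.0015; go(s,-.0003,.0905,.012); manip.sleep(.1); r=st(); print(r)
    if r[4]<-9 or abs(r[6])>9: print("contact"); break
C=cam("wrist"); im=viewer.get_image("wrist")[:,:,::-1]
cv2.imwrite("pics/w6.png",cv2.resize(im[120:320,260:460],None,fx=3,fy=3))
E
```

```text
[17.7167, 0.2532, 0.0001, 0.0902, -2.2378, -0.3601, -2.0952]
[18.1333, 0.2557, 0.0, 0.0904, -0.9432, 0.0358, -3.0223]
[18.5083, 0.2568, -0.0002, 0.0905, -1.2619, 0.0412, -2.7939]
[18.8833, 0.2581, -0.0003, 0.0905, -2.224, 0.0514, -2.6613]
[19.2583, 0.2595, -0.0003, 0.0905, -1.7957, 0.3932, -3.1463]
[19.6333, 0.261, -0.0003, 0.0904, -1.7568, -0.0515, -3.7019]
[20.0083, 0.2626, -0.0003, 0.0905, -2.2178, 0.4289, -4.1698]
[20.3833, 0.2642, -0.0003, 0.0905, -2.4333, 0.0896, -4.2555]
[20.7583, 0.2645, -0.0003, 0.0904, -4.921, -0.1161, -2.0084]
[21.1333, 0.2646, -0.0004, 0.0902, -7.1613, 0.3807, -1.3398]
[21.5083, 0.2648, -0.0005, 0.0903, -10.4865, 1.0213, 0.7687]
contact
```

View pics/w6.png

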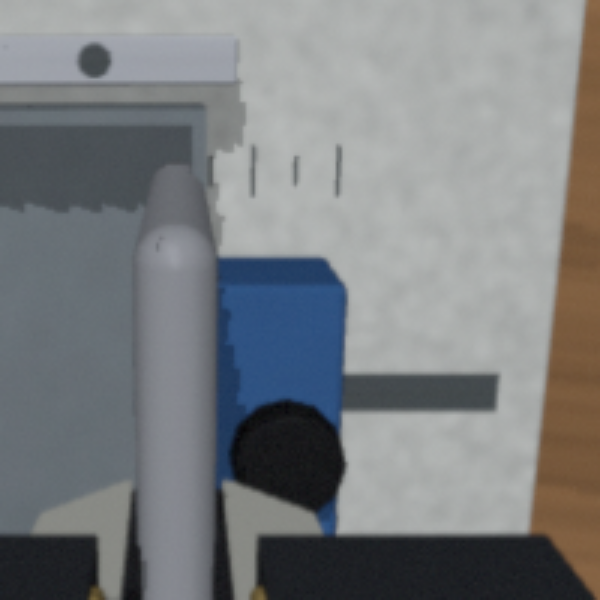

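The position has stalled at 0.2645 while the force rises, so the tray is against the stop, which agrees with the vision estimate. Releasing.

```bash
python3 - <<'E'
from h import *
go(.2655,-.0003,.0902,.01); print(st())
effector.open_jaws(); print(st(),manip.current_finger_gap())
p=np.array(manip.current_tool_pos()); manip.servo_line([p[0],p[1],.2],vel=.08); manip.sleep(.3); print(st())
C=cam("wrist"); im=viewer.get_image("wrist")[:,:,::-1]; cv2.imwrite("pics/w7.png",im)
E
```

```text
[22.0083, 0.2646, -0.0004, 0.0902, -6.0548, 0.9896, -0.7598]
[23.3417, 0.2655, -0.0003, 0.0902, -0.3499, 0.2155, -0.1509] 0.09184643026007087
[25.1667, 0.2655, -0.0002, 0.1998, -0.3811, 0.2387, 1.4271]
```

View pics/w7.png

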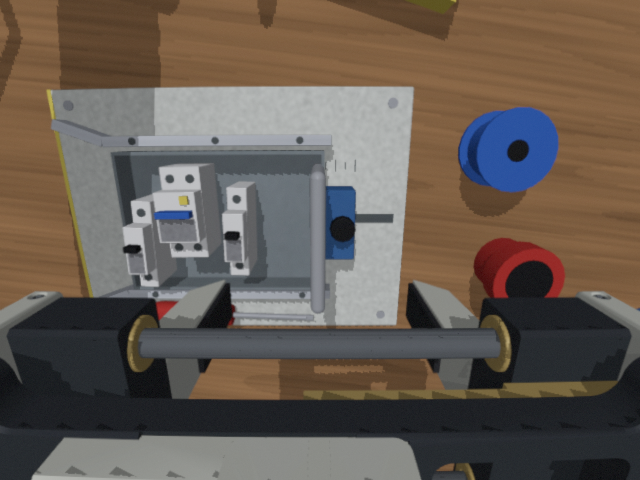

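The tray lies flat between the guides with its front (x≈326) against the blue stop. The breakers are upright, the gripper is clear, and the bystanders in view are untouched.

```bash
python3 -c "
from bench import manip
print(manip.hand_in())"
```

```text
the job is handed in; nothing more can be done
None
```

I slid the tray over the edge and home against the blue stop, let go and handed the job in at about 25 s; the last picture shows all breakers standing, but no verdict came back and I judged the switch pressed from contact with the stop, not from a reading.

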